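# Refit the strip roller in its stand

## Robot

A 6-joint arm with a two-finger parallel gripper is mounted at the origin on a cart in front of the work surface, level with it; the furniture and walls round the work are solid. World frame = base frame: x ahead of the robot, y to its left, z up, the work surface at z = 0. Lengths are in m, angles in rad, forces in N, time in s.
With the tool pointing down it reaches from about 0.35 to 0.975 m from the base axis. Payload 4.9 kg.
Tool frame: the origin (TCP) lies on the front face of the gripper's body, between the roots of the fingers; the fingertips stand 73 mm ahead of it and the grasp point (between the pads) lies 54 mm ahead of it (tip_extent is the distance from the TCP to the fingertips, in m); y points along the fingers, x is the direction in which the jaws open and shut, and the axes are right-handed (so a half turn about y gives the same grasp; the last joint's range is limited). The gripper opens to 85 mm and grips with 20 to 120 N. Pads are 22 mm wide; open, the fingers measure 114 mm over their backs; the gripper's body (76 mm by 85 mm) begins 54 mm behind the grasp point. The pads swing forward as they close: fully open they stand 13 mm farther back than shut.
Start: joints at [1.134, 0.053, 1.613, -0, 1.476, -0.119], TCP at [0.195, 0.594, 0.304] pointing down, gripper open.
Joint ranges: [-3.01, 3.01], [-1.01, 2.22], [0.06, 2.58], [-1.02, 4.17], [0.09, 2.62], [-3.14, 3.14]. Speed limits (rad/s): [2.57, 2.57, 3.14, 3.14, 3.14, 3.14].

## Interface

Orientations are given as a unit quaternion [w, x, y, z].
In Python, from plant import state, grab_frame, camera_info, job_done, tip_extent gives the robot as it stands.
- The arm moves only by the tool carry_out, never from a script. Its argument "rows" is a list that holds one entry, the list of rows, each a list of 7 numbers: the turn, a rotation vector about the world's x, y, z as a fraction of full scale, then the shift along the world's x, y, z as a fraction of full scale, then the finger opening in mm, from 0 to 85.4. A call has 1 to 5 rows; each row shifts and turns the commanded pose from where the row before left it; what a row does not reach is not made up. Full scale, the value 1, is 40 mm for a shift and 4 degrees for a turn. A row lasts 1/10 s, in which the tool goes at most 50 mm and 8.59 degrees, less where a joint would pass 70% of its speed; a pose out of reach is approached as far as the arm can. A call with a number of a shift or a turn outside -1 to 1 is refused whole. A call with a gripper value outside its range is refused whole. The fingers move at their own pace and stop on an object; the grip force is fixed at half the most. Time passes only in rows, so rows that do not move let the fingers close. It gives the time, the measured TCP pose, the force and the opening at its end, in the units of the state.
- state(): the state, without advancing time (a new reading comes with each control period).
- grab_frame(name): name is "side" or "top"; returns the picture (420x560x3 uint8, blue, green, red); there is no depth.
- camera_info(name): a dict with "intrinsics" (3x3 intrinsics, pixels), "xyz" and "rotation" of the camera in the world. Camera axes: x right, y down, z forward; pixel columns grow to the right and rows downward; lengths in m; the calibration is good to about 2 mm. A picture is of the moment at which its call begins. camera_info takes no time and is no camera call.
- job_done(): hands the job in, once; it reports no verdict.
The state is a dict: "time": time; "joint_pos": joint angles; "joint_vel": joint speeds; "joint_efforts": joint torques, N m; "tool_pos": TCP position; "tool_rot": TCP orientation; "contact_force": force on the tool from outside, world axes, zero at the start; "ft_torque": the same for the moment, N m; "gripper_width": opening from 0.0 (shut) to 1.0 (fully open).
Only numpy, scipy, OpenCV 4.12 (cv2) and the standard library are available. Lean on these libraries where they do the work, as an engineer would, in place of code of your own. Each camera call takes 0.05 s, during which the arm holds its last target.

## Task

Lift the roller from its wooden rest and lower it into the roller stand: its spindle ends only go down into the two open slots when their flats stand upright, so feel for the right turn without forcing it, until both ends are fully home. Let go of it, then swing the keeper, the hinged pair of arms with the black knob, shut over both spindle ends.

Things in the scene. Friction and masses are not known exactly. Their poses are not given: they have to be found in the camera images.
- roller_center (a point): Centre of the roller, half-way along its axis: plain aluminium tube 48 mm in diameter, 112 mm long, with a steel spindle through it that stands out 34 mm at each end (180 mm over all); 0.5 to 0.9 kg. y runs along the roller's axis, z points up as it lies in the rest.
- end_left (a point): Point on the roller's axis 65 mm from roller_center towards the roller's +y, where the spindle crosses the middle of a cheek. It is fixed in the tube and tells nothing of the flats.
- end_right (a point): The same 65 mm towards the roller's -y.
- seat (a point): Where roller_center lies when fully home: middle of the stand, 70 mm above the table. z up, y along the roller's axis, x away from the robot to the keeper's hinge. Slots in both cheeks: open at the top, 14 mm wide, centred on x = 0, flat floor 10 mm below seat, top edge 22 mm above seat, sides flared to 26 mm width over the top 8 mm. Either end of the roller fits either slot.
- keeper (a joint): Keeper angle, rad: 0 shut, 1.25 fully open, starts at 0.95 to 1.2. A cross shaft with two steel arms just outside the cheeks (y = +-76 to +-84); hinge axis along seat's y through the point 68 mm along seat's x, 27 mm below seat. Shut, the arms lie 1.5 mm over the spindle ends. It stays where it is left (0.13 N m friction, 1 to 3 N at the knob).
- keeper_knob (a point): Centre of the black ball knob, 20 mm in diameter, on the keeper arm at seat's y = -80 mm. Shut it is at x = -44, z = 17.5 mm from seat; opened it stands up and back round the hinge axis. Push its rear and upper side, following the arc, to shut.
- rest: Wooden rest, fixed; origin under its middle on the table. Base 86 x 104 x 12 mm and two V-boards 76 mm wide, 52 mm high at y = +-34 to +-46, in which the roller lies along y with its axis 62 mm above the table; between the boards 68 mm of the tube's length is free for fingers.
- hold_weight: Bystander: cast iron holding weight 35 x 55 x 71 mm behind the work; origin at its underside.
- stud_tin: Bystander: open tin 64 mm diameter, 46 mm high; origin at its underside.
- wood_plane: Bystander: small wooden block plane 50 x 105 x 48 mm; origin at its underside.
- roller: The same roller and axes (x away from the robot). Spindle ends: 20 mm round bar with two parallel flats milled 12 mm apart, alike at both ends. The spindle is stiff in the tube (0.3 N m), so it goes round with the tube when that is tilted about its axis. How the flats stand is not measured: in the rest their upper edges lean up to 32 degrees towards +x or up to 12 towards -x.
- stand: Fixed grey stand; origin on the table under seat, axes as seat. Base plate x -52 to 88, y +-100, 10 mm thick; two cheeks 10 mm thick, inner faces at y = +-60 mm. With the flats within 5 degrees of upright the spindle drops to the floor; else it sticks in the flare, roller_center 5 to 22 mm above seat. If the flare pushes back clearly towards +x, mostly the roller's top must turn to -x, and the reverse.
Not all that is in view belongs to the job. Of the things shaped like the roller, the aluminium one is meant.

How it is judged:
By the outcome, as a careful person would: the job done as asked, in the order asked, and still so for the second after the job is handed in, with the robot touching nothing.
It also fails if it takes over 61 s, if anything falls off the work surface, if the arm or the gripper's body presses on something with over 40 N, if the wrist force passes 120 N, or if a joint passes its speed limit or range.

## Working session

There is one attempt and no reset: what is moved stays moved. The work goes in short steps, Python scripts to look and compute and a tool call to move; the robot and the scene stay as the last step left them, time stands still between calls to the robot, and variables do not carry over. Pictures are saved under pics/ and viewed, and the job is handed in when it is done.

Besides the shell and the picture viewer there is one more tool, called after "Request:" in YAML: its name, and indented under it one key for each argument. carry_out: Moves the arm, as the interface text tells. Shift numbers are shares of 40 mm and turn numbers shares of 4 degrees, none past 1 either way. Its arguments: {"type":"object","properties":{"rows":{"type":"array"}},"required":["rows"]}

```bash
ls; mkdir -p pics
python3 - <<'E'
from plant import *
import cv2
print(state()); print(tip_extent if not callable(tip_extent) else tip_extent())
for n in("side","top"):
    print(n,camera_info(n)); cv2.imwrite(f"pics/{n}0.png",grab_frame(n))
E
```

```text
pics
{'time': 0.0, 'joint_pos': array([ 1.13399347e+00,  5.33235786e-02,  1.61423962e+00,  2.95327651e-05,
        1.47602199e+00, -1.19018963e-01]), 'joint_vel': array([ 1.21329525e-03, -1.18941283e-04,  3.95343278e-05,  1.00486806e-04,
        1.54831820e-03, -2.29220301e-04]), 'joint_efforts': array([-1.23474110e-03, -3.93686700e+01, -3.70175564e+01, -1.57153727e-04,
        6.88363143e-03,  3.21727924e-06]), 'tool_pos': array([0.19509745, 0.59328392, 0.302716  ]), 'tool_rot': array([-0.57248074,  0.57314728,  0.41396776, -0.41520922]), 'contact_force': array([ 0.43634389, -1.00901843, -0.51953552]), 'ft_torque': array([ 0.04433524,  0.02211729, -0.02408808]), 'gripper_width': 0.9951985266292438}
0.0726
side {'intrinsics': array([[485.45298893,   0.        , 271.00750262],
       [  0.        , 485.45298893, 206.95782135],
       [  0.        ,   0.        ,   1.        ]]), 'xyz': array([0.52791764, 0.99594636, 0.98369965]), 'rotation': array([ 0.00581608, -0.00782676,  0.90868056, -0.4173782 ])}
top {'intrinsics': array([[392.12029038,   0.        , 284.91528237],
       [  0.        , 392.12029038, 211.39526417],
       [  0.        ,   0.        ,   1.        ]]), 'xyz': array([ 0.24118193, -0.07459608,  1.37044218]), 'rotation': array([-0.08086942,  0.70948258, -0.69572626,  0.07784329])}
```

View pics/side0.png

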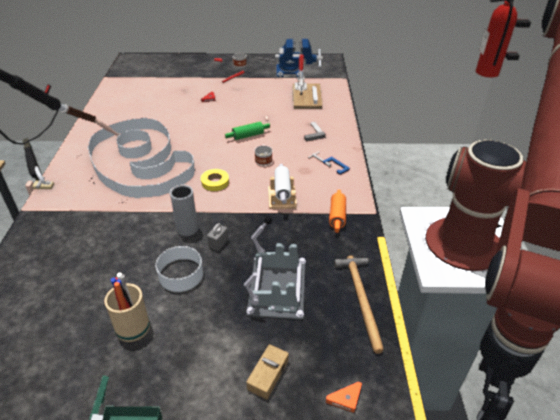

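View pics/top0.png

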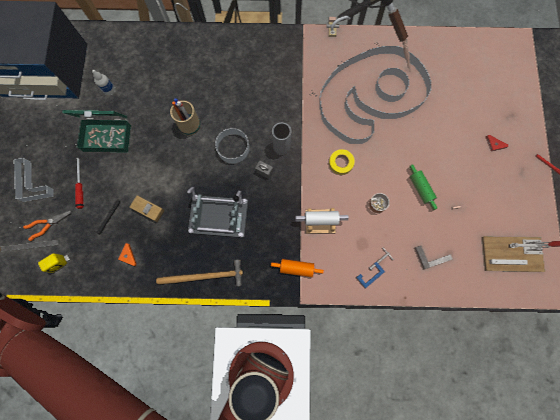

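Roller candidates in the top view are white/silver (322,218) on the wooden rest, orange (297,268) and green (423,187). The silver one on the rest fits. I'll check it in an enlarged crop.

```bash
cat > h.py <<'E'
from plant import *
import cv2, numpy as np
from scipy.spatial.transform import Rotation as R
def cam(n):
    c=camera_info(n); q=np.array(c["rotation"]); 
    return c["intrinsics"],np.array(c["xyz"]),R.from_quat(q[[1,2,3,0]]).as_matrix()
def proj(n,p):
    K,t,M=cam(n); c=(np.atleast_2d(p)-t)@M; u=c@K.T; return u[:,:2]/u[:,2:]
def atz(n,uv,z):
    K,t,M=cam(n); d=M@np.linalg.inv(K)@np.array([uv[0],uv[1],1.]); return t+d*(z-t[2])/d[2]
def crop(src,dst,x0,y0,x1,y1,s):
    im=cv2.imread(src)[y0:y1,x0:x1]; cv2.imwrite(dst,cv2.resize(im,None,fx=s,fy=s,interpolation=cv2.INTER_CUBIC))
E
python3 - <<'E'
from h import *
crop("pics/top0.png","pics/topc.png",180,170,360,290,4)
crop("pics/side0.png","pics/sidec.png",200,150,360,270,5)
crop("pics/side0.png","pics/sided.png",220,210,330,325,5)
print(proj("top",[0,0,0]),proj("side",[0,0,0]), atz("top",(322,218),.062),atz("side",(283,185),.062),atz("top",(218,215),.07),atz("side",(277,280),.07))
E
```

```text
[[261.52037042 376.28700487]] [[463.75234659 242.78172873]] [ 0.51983423 -0.19282388  0.062     ] [ 0.51720934 -0.18116865  0.062     ] [0.52170297 0.16095991 0.07      ] [0.53191731 0.20761784 0.07      ]
```

View pics/topc.png

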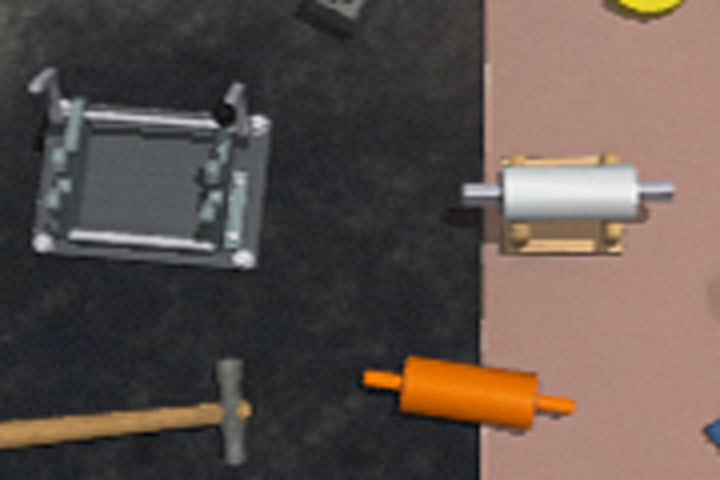

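View pics/sidec.png

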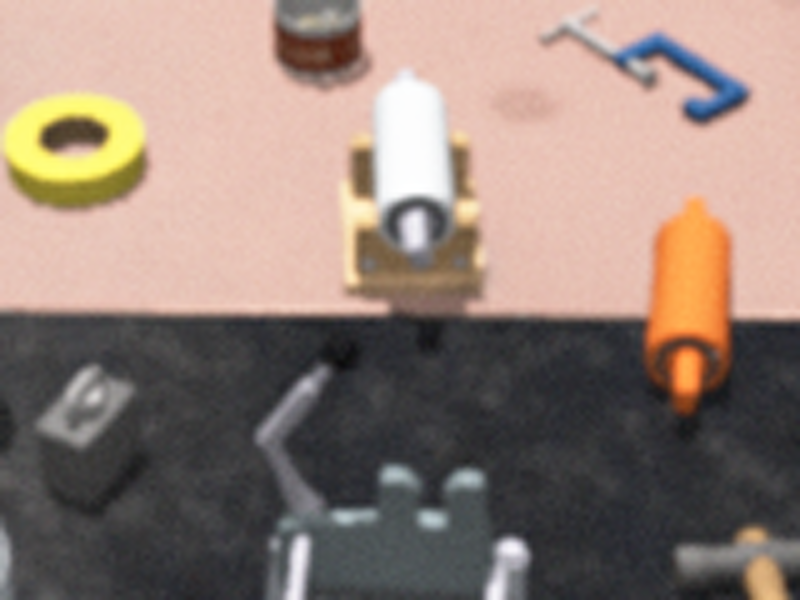

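View pics/sided.png

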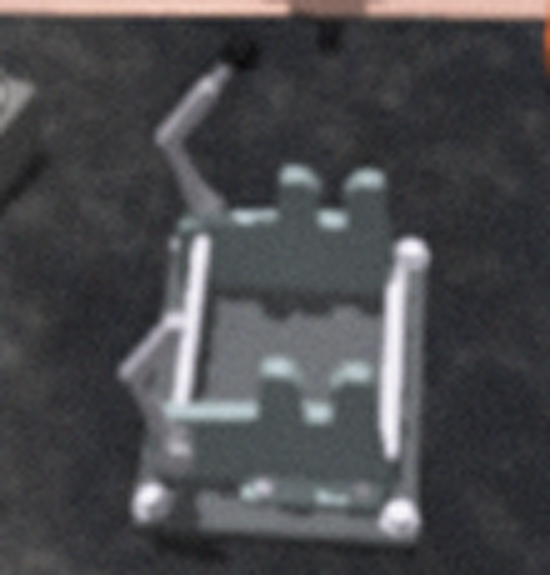

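```bash
cat >> h.py <<'E'
from scipy.optimize import least_squares
def T(p,pts):
    c,s=np.cos(p[2]),np.sin(p[2]); P=np.atleast_2d(np.array(pts,float)).copy()
    return np.c_[p[0]+c*P[:,0]-s*P[:,1],p[1]+s*P[:,0]+c*P[:,1],P[:,2]]
def fit(obs,x0):
    f=lambda p:np.concatenate([(proj(n,T(p,[P]))[0]-uv) for n,P,uv in obs])
    r=least_squares(f,x0,loss="soft_l1"); return r.x,f(r.x).reshape(-1,2).round(1)
E
python3 - <<'E'
from h import *
o=[("top",(0,.09,.062),(295.5,218)),("top",(0,-.09,.062),(348.6,217.6)),("side",(0,.09,.062),(284,201)),("side",(0,-.09,.062),(281,164.4)),("top",(0,.0,.062),(322.5,218))]
pr,r=fit(o,[.52,-.19,0]);print(pr.round(4),r.tolist())
o=[("top",(-.052,-.1,.01),(244,237)),("top",(-.052,.1,.01),(188.5,233.2)),("top",(.088,-.1,.01),(247.5,199.5)),
("side",(.088,.1,.01),(247,316)),("side",(-.052,.1,.01),(303.6,318)),("side",(-.052,-.1,.01),(305,262)),
("side",(0,-.065,.092),(286.3,244.5)),("side",(0,.065,.092),(283.2,282.8))]
ps,r=fit(o,[.52,.16,0]);print(ps.round(4),r.tolist())
# overlay
def box(x0,x1,y0,y1,z0,z1):
    c=[(x,y,z) for x in(x0,x1) for y in(y0,y1) for z in(z0,z1)]
    return [(c[i],c[j]) for i in range(8) for j in range(i+1,8) if sum(a!=b for a,b in zip(c[i],c[j]))==1]
S=box(-.052,.088,-.1,.1,0,.01)
for y in(.06,.07,-.06,-.07):
    S+=[((-.013,y,.092),(-.007,y,.084)),((-.007,y,.084),(-.007,y,.06)),((-.007,y,.06),(.007,y,.06)),((.007,y,.06),(.007,y,.084)),((.007,y,.084),(.013,y,.092))]
a=np.linspace(0,2*np.pi,25)
L=[]
for y,rr in((.056,.024),(-.056,.024),(.09,.01),(-.09,.01)):
    q=[(rr*np.cos(t),y,.062+rr*np.sin(t)) for t in a]; L+=list(zip(q[:-1],q[1:]))
for n,b in(("top",(180,170,360,260)),("side",(210,150,350,330))):
    im=cv2.imread(f"pics/{n}0.png")[b[1]:b[3],b[0]:b[2]]; s=4 if n=="top" else 3.3
    im=cv2.resize(im,None,fx=s,fy=s,interpolation=cv2.INTER_CUBIC)
    for p,E in((ps,S),(pr,L)):
        for A,B in E:
            w=(proj(n,T(p,[A,B]))+.5-np.array(b[:2]))*s
            cv2.line(im,*[tuple(int(v) for v in k) for k in w],(0,0,255),1)
    cv2.imwrite(f"pics/ov_{n}.png",im)
E
```

```text
[ 0.5197 -0.1941  0.0419] [[0.5, 0.6], [0.2, -0.1], [-0.6, 0.1], [0.1, 1.0], [-0.1, 0.1]]
[ 0.5129  0.1731 -0.0494] [[0.1, 0.4], [-1.1, 0.3], [0.2, -0.6], [-0.5, -1.1], [0.2, 0.0], [0.1, -4.0], [-0.3, 0.5], [0.3, 0.9]]
```

View pics/ov_top.png

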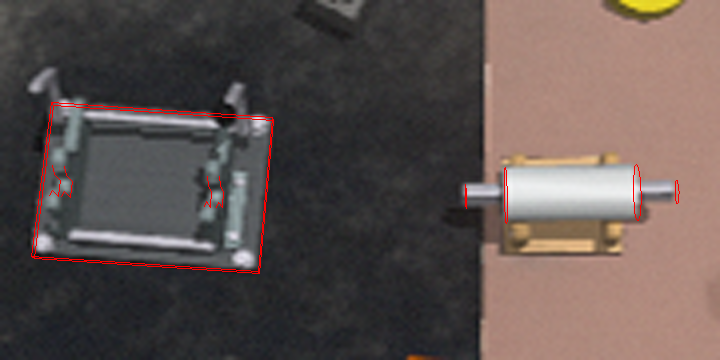

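View pics/ov_side.png

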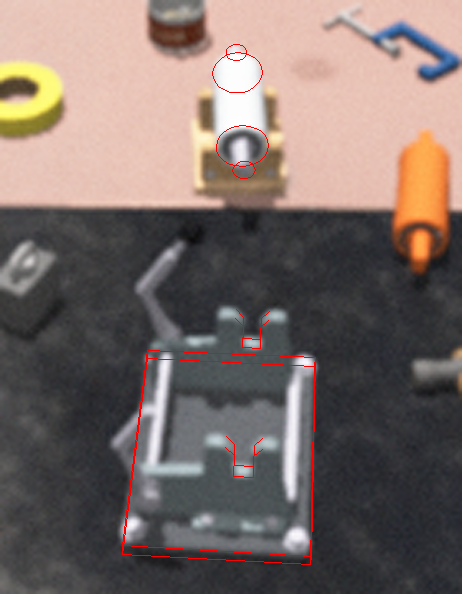

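```bash
cat >> h.py <<'E'
def box(x0,x1,y0,y1,z0,z1):
    c=[(x,y,z) for x in(x0,x1) for y in(y0,y1) for z in(z0,z1)]
    return [(c[i],c[j]) for i in range(8) for j in range(i+1,8) if sum(a!=b for a,b in zip(c[i],c[j]))==1]
S=box(-.052,.088,-.1,.1,0,.01)
for y in(.06,.07,-.06,-.07):
    S+=[((-.013,y,.092),(-.007,y,.084)),((-.007,y,.084),(-.007,y,.06)),((-.007,y,.06),(.007,y,.06)),((.007,y,.06),(.007,y,.084)),((.007,y,.084),(.013,y,.092))]
def L(z=.062):
    a=np.linspace(0,2*np.pi,25);l=[]
    for y,rr in((.056,.024),(-.056,.024),(.09,.01),(-.09,.01)):
        q=[(rr*np.cos(t),y,z+rr*np.sin(t)) for t in a]; l+=list(zip(q[:-1],q[1:]))
    return l
def ov(src,n,b,s,items,dst):
    im=cv2.imread(src)[b[1]:b[3],b[0]:b[2]]
    im=cv2.resize(im,None,fx=s,fy=s,interpolation=cv2.INTER_CUBIC)
    for p,E in items:
        for A,B in E:
            w=(proj(n,T(p,[A,B]))+.5-np.array(b[:2]))*s
            cv2.line(im,*[tuple(int(v) for v in k) for k in w],(0,0,255),1)
    cv2.imwrite(dst,im)
E
python3 - <<'E'
from h import *
ov("pics/top0.png","top",(180,180,255,245),10,[],"pics/a.png")
ov("pics/side0.png","side",(235,220,315,325),5.6,[],"pics/b.png")
E
```

```text
(no output)
```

View pics/a.png

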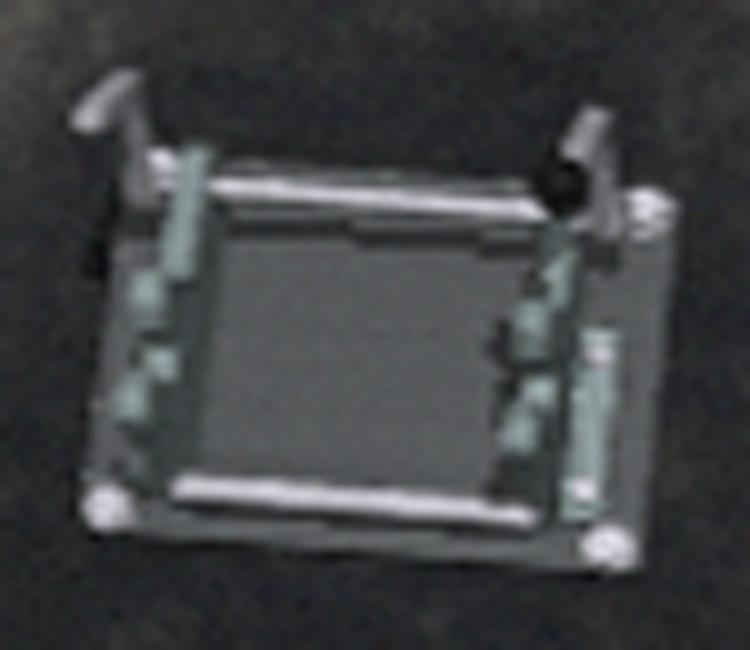

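View pics/b.png

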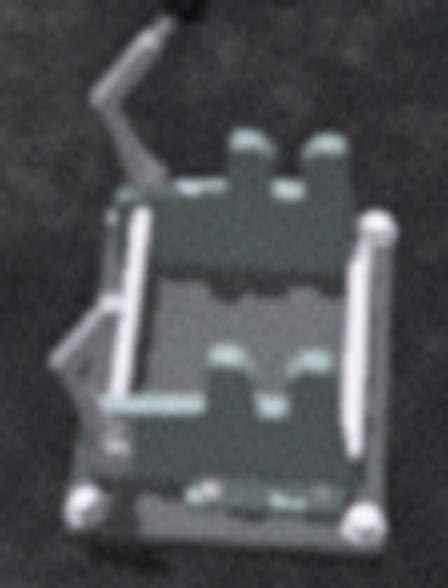

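Run:
```python
from h import *
o=[("top",(0,.065,.06),(195.5,216)),("top",(0,-.065,.06),(233.5,218.7)),("top",(0,.065,.092),(193.5,213.9)),("top",(0,-.065,.092),(231.95,217.4)),
("top",(-.052,-.1,.01),(243.3,236)),("top",(.088,-.1,.01),(247.3,199.3)),
("side",(0,-.065,.06),(286.3,253.4)),("side",(0,.065,.06),(283.25,292)),("side",(0,-.065,.092),(286,244.2)),("side",(0,.065,.092),(283.1,282.8)),("side",(-.052,.1,.0),(302.9,317.4))]
for k in("top","side",""):
    ps,r=fit([a for a in o if k in a[0]],[.52,.16,0]);print(k,ps.round(4),r.tolist())
d=-.4
o=[("top",(0,.09,.062),(295.5+d,218+d)),("top",(0,-.09,.062),(348.6+d,217.6+d)),("side",(0,.09,.062),(284+d,201+d)),("side",(0,-.09,.062),(281+d,164.4+d)),("top",(0,.0,.062),(322.5+d,218+d))]
for k in("top","side",""):
    pr,r=fit([a for a in o if k in a[0]],[.52,-.19,0]);print(k,pr.round(4),r.tolist())
ov("pics/top0.png","top",(285,195,360,240),10,[(pr,L())],"pics/a.png")
ov("pics/side0.png","side",(260,150,310,215),9,[],"pics/b.png")
```

```text
top [ 0.5151  0.1747 -0.06  ] [[-0.0, -0.0], [-0.2, 0.2], [-0.2, 0.0], [0.1, -0.4], [0.1, 1.1], [0.2, -0.7]]
side [ 0.5131  0.1701 -0.0579] [[-0.4, -0.6], [-0.2, -0.6], [0.1, -0.0], [0.1, -0.0], [0.3, 2.2]]
 [ 0.5138  0.1728 -0.055 ] [[0.5, 0.4], [0.3, 0.5], [0.4, 0.5], [0.6, -0.1], [0.8, 1.3], [0.6, -0.5], [-0.7, 0.1], [-0.4, 0.3], [-0.2, 0.7], [-0.1, 0.8], [0.1, 3.1]]
top [ 0.5217 -0.1921  0.027 ] [[0.3, 0.1], [-0.0, 0.1], [-0.3, -0.1]]
side [ 0.5202 -0.1984  0.0531] [[-0.0, -0.5], [0.0, 0.6]]
 [ 0.521  -0.1933  0.0424] [[0.7, 0.7], [0.3, -0.1], [-0.6, 0.6], [0.1, 1.5], [0.0, 0.1]]
```

View pics/a.png

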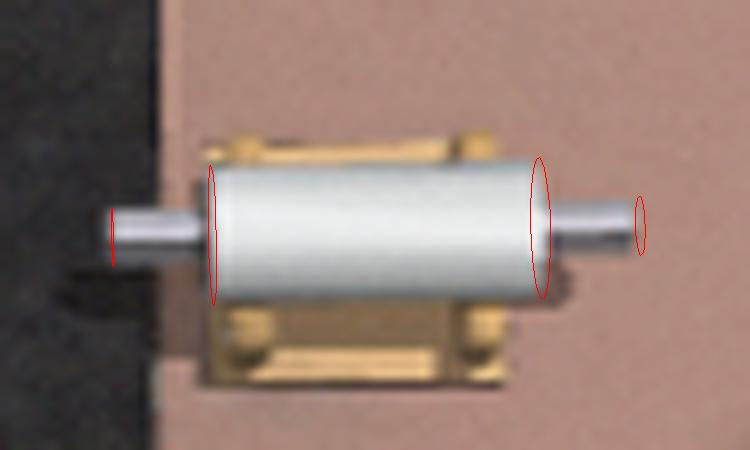

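View pics/b.png

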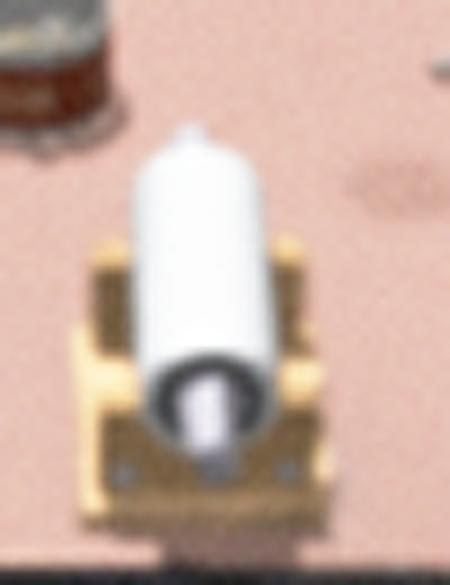

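```bash
cat >> h.py <<'E'
def st():
    s=state(); q=s["tool_rot"]; M=R.from_quat(q[[1,2,3,0]]).as_matrix(); return s,M
def want(yaw,tilt):
    # jaw x-axis along world x rotated yaw; approach (tool y) down; tilt about roller y axis (deg)
    x=np.array([np.cos(yaw),np.sin(yaw),0]);y=np.array([0,0,-1.]);M=np.c_[x,y,np.cross(x,y)]
    ax=np.array([-np.sin(yaw),np.cos(yaw),0]); return R.from_rotvec(ax*np.radians(tilt)).as_matrix()@M
def rel(p,yaw,tilt=0,flip=False,d=.054):
    """turn (deg, rotvec) and shift (mm) from measured to grasp pt p"""
    s,M=st(); W=want(yaw,tilt)
    if flip: W=W@np.diag([-1,1,-1])
    rv=np.degrees(R.from_matrix(W@M.T).as_rotvec())
    tcp=np.array(p)-d*W[:,1]
    print("t",round(s["time"],2),"turn deg",rv.round(2),"shift mm",((tcp-s["tool_pos"])*1000).round(1),"F",s["contact_force"].round(1),"T",s["ft_torque"].round(2),"w",round(s["gripper_width"]*85.4,1))
    print(" grasp pt",(s["tool_pos"]+d*M[:,1]).round(4),"jaw",M[:,0].round(3),"appr",M[:,1].round(3))
E
python3 - <<'E'
from h import *
for f in(0,1): rel((.521,-.1925,.18),.035,0,f)
print(state()["joint_pos"])
print([atz("top",(215,229.8),z).round(3) for z in(.01,.03,.05)])
E
```

```text
t 0.1 turn deg [ 5.000e-02 -9.000e-02 -6.978e+01] shift mm [ 325.9 -785.8  -68.8] F [0.1 0.1 0.2] T [-0.01 -0.02  0.03] w 85.8
 grasp pt [0.1951 0.5932 0.2488] jaw [ 0.313  0.95  -0.002] appr [-0.001 -0.002 -1.   ]
t 0.1 turn deg [1.0000e-01 6.0000e-02 1.1022e+02] shift mm [ 325.9 -785.8  -68.8] F [0.1 0.1 0.2] T [-0.01 -0.02  0.03] w 85.8
 grasp pt [0.1951 0.5932 0.2488] jaw [ 0.313  0.95  -0.002] appr [-0.001 -0.002 -1.   ]
[ 1.13396550e+00  5.32606293e-02  1.61410987e+00 -7.66071069e-06
  1.47599199e+00 -1.18974428e-01]
[array([0.481, 0.179, 0.01 ]), array([0.478, 0.176, 0.03 ]), array([0.474, 0.172, 0.05 ])]
```

Request:
carry_out:
  rows:
    - [[0, 0, -0.87, 0.4, -0.98, 0, 85], [0, 0, -0.87, 0.4, -0.98, 0, 85], [0, 0, -0.87, 0.4, -0.98, 0, 85], [0, 0, -0.87, 0.4, -0.98, 0, 85], [0, 0, -0.87, 0.4, -0.98, 0, 85]]

```text
time: 0.6
tool_pos: [0.2754, 0.396, 0.3033]
tool_rot: [-0.629, 0.629, 0.322, -0.323]
contact_force: [1.0, -0.4, -0.4]
gripper_width: 0.993
```

Request:
carry_out:
  rows:
    - [[0, 0, -0.87, 0.4, -0.98, 0, 85], [0, 0, -0.87, 0.4, -0.98, 0, 85], [0, 0, -0.87, 0.4, -0.98, 0, 85], [0, 0, -0.87, 0.4, -0.98, 0, 85], [0, 0, -0.87, 0.4, -0.98, 0, 85]]

```text
time: 1.1
tool_pos: [0.3553, 0.2, 0.3035]
tool_rot: [-0.671, 0.671, 0.224, -0.224]
contact_force: [0.8, -0.0, 0.4]
gripper_width: 0.994
```

Request:
carry_out:
  rows:
    - [[0, 0, -0.87, 0.4, -0.98, 0, 85], [0, 0, -0.87, 0.4, -0.98, 0, 85], [0, 0, -0.87, 0.4, -0.98, 0, 85], [0, 0, -0.87, 0.4, -0.98, 0, 85], [0, 0, -0.87, 0.4, -0.98, 0, 85]]

```text
time: 1.6
tool_pos: [0.4354, 0.0039, 0.3036]
tool_rot: [0.697, -0.697, -0.119, 0.119]
contact_force: [0.2, 1.5, 0.7]
gripper_width: 0.995
```

Request:
carry_out:
  rows:
    - [[0, 0, -0.87, 0.4, -0.98, 0, 85], [0, 0, -0.87, 0.4, -0.98, 0, 85], [0, 0, -0.87, 0.4, -0.98, 0, 85], [0, 0, -0.87, 0.4, -0.98, 0, 85], [0, 0, 0, 0, 0, 0, 85]]

```text
time: 2.1
tool_pos: [0.4999, -0.1549, 0.303]
tool_rot: [-0.706, 0.707, 0.033, -0.033]
contact_force: [-0.3, 0.9, -0.8]
gripper_width: 0.998
```

Run:
```python
from h import *
rel((.521,-.1925,.062),.035,0)
```

```text
t 2.1 turn deg [ 0.03 -0.07 -3.35] shift mm [  21.1  -37.6 -187. ] F [-0.3  0.9 -0.8] T [-0.    0.03  0.02] w 85.2
 grasp pt [ 0.4999 -0.1549  0.249 ] jaw [ 0.996  0.093 -0.001] appr [-0.001 -0.001 -1.   ]
```

Run:
```python
from h import *
rel((.521,-.1925,.062),.035,12)
```

```text
t 2.1 turn deg [-0.74 11.9  -3.34] shift mm [  32.3  -37.3 -188.2] F [-0.3  0.9 -0.8] T [-0.    0.03  0.02] w 85.2
 grasp pt [ 0.4999 -0.1549  0.249 ] jaw [ 0.996  0.093 -0.001] appr [-0.001 -0.001 -1.   ]
```

Request:
carry_out:
  rows:
    - [[-0.06, 0.99, -0.28, 0.27, -0.31, -0.5, 85], [-0.06, 0.99, -0.28, 0.27, -0.31, -0.5, 85], [-0.06, 0.99, -0.28, 0.27, -0.31, -0.5, 85], [0, 0, 0, 0, 0, -0.8, 85], [0, 0, 0, 0, 0, 0, 85]]

```text
time: 2.6
tool_pos: [0.5293, -0.1867, 0.2063]
tool_rot: [0.704, -0.702, 0.062, 0.091]
contact_force: [-0.6, 0.4, -0.1]
gripper_width: 0.999
```

Run:
```python
from h import *
rel((.521,-.1925,.062),.035,12)
cv2.imwrite("pics/s1.png",grab_frame("side"));cv2.imwrite("pics/t1.png",grab_frame("top"))
ov("pics/s1.png","side",(235,100,335,215),5,[],"pics/a.png")
ov("pics/t1.png","top",(280,180,380,250),7,[],"pics/b.png")
```

```text
t 2.6 turn deg [-0.39 -0.45 -0.31] shift mm [  2.9  -5.4 -91.5] F [-0.6  0.4 -0.1] T [-0.03 -0.06  0.04] w 85.3
 grasp pt [ 0.5177 -0.1868  0.1536] jaw [ 0.976  0.041 -0.215] appr [-0.215 -0.002 -0.977]
```

View pics/a.png

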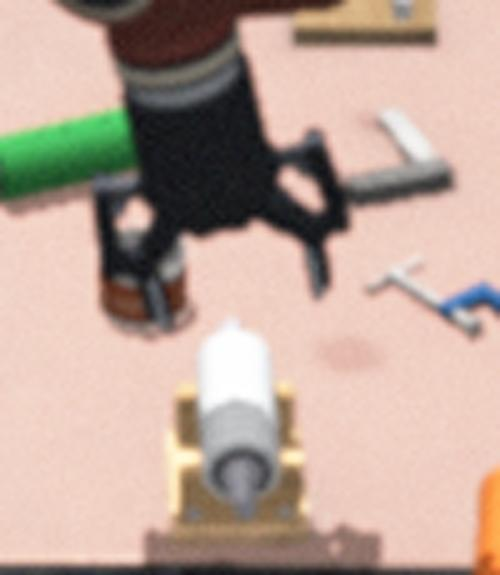

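View pics/b.png

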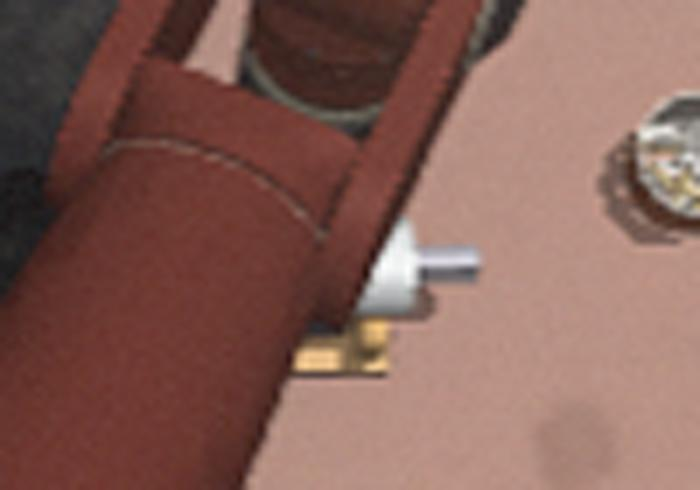

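Request:
carry_out:
  rows:
    - [[0, 0, 0, 0, 0, -0.8, 85], [0, 0, 0, 0, 0, -0.8, 85], [0, 0, 0, 0, 0, -0.5, 85], [0, 0, 0, 0, 0, 0, 85], [0, 0, 0, 0, 0, 0, 85]]

```text
time: 3.2
tool_pos: [0.5324, -0.1885, 0.1301]
tool_rot: [-0.702, 0.704, -0.058, -0.087]
contact_force: [0.5, -0.4, 1.1]
gripper_width: 0.992
```

Run:
```python
from h import *
rel((.521,-.1925,.062),.035,12)
cv2.imwrite("pics/s2.png",grab_frame("side"))
ov("pics/s2.png","side",(235,120,335,215),6,[],"pics/a.png")
```

```text
t 3.2 turn deg [-0.04  0.23 -0.31] shift mm [ -0.2  -3.6 -15.3] F [ 0.5 -0.4  1.1] T [-0.06 -0.09 -0.04] w 84.7
 grasp pt [ 0.5214 -0.1889  0.0772] jaw [ 0.978  0.04  -0.204] appr [-0.204 -0.008 -0.979]
```

View pics/a.png

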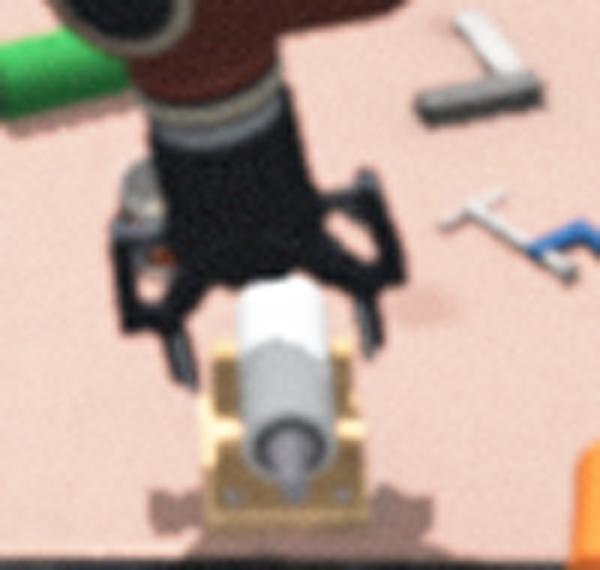

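Request:
carry_out:
  rows:
    - [[0, 0, 0, 0, -0.09, -0.38, 85], [0, 0, 0, 0, 0, 0, 85], [0, 0, 0, 0, 0, 0, 60], [0, 0, 0, 0, 0, 0, 50], [0, 0, 0, 0, 0, 0, 50]]

```text
time: 3.75
tool_pos: [0.5307, -0.1921, 0.1135]
tool_rot: [-0.702, 0.704, -0.061, -0.089]
contact_force: [-5.2, 0.2, 5.7]
gripper_width: 0.588
```

Request:
carry_out:
  rows:
    - [[0, 0, 0, 0, 0, 0, 40], [0, 0, 0, 0, 0, 0, 30], [0, 0, 0, 0, 0, 0, 30], [0, 0, 0, 0, 0, 0, 30], [0, 0, 0, 0, 0, 0, 30]]

```text
time: 4.25
tool_pos: [0.5299, -0.1922, 0.1142]
tool_rot: [-0.702, 0.704, -0.062, -0.09]
contact_force: [-10.4, 0.3, 11.3]
gripper_width: 0.544
```

Run:
```python
from h import *
rel((.521,-.1925,.062),.035,12)
```

```text
t 4.25 turn deg [-0.11 -0.33 -0.27] shift mm [2.3 0.  0.6] F [-10.4   0.3  11.3] T [ 0.07  2.04 -0.09] w 46.4
 grasp pt [ 0.5184 -0.1925  0.0615] jaw [ 0.976  0.039 -0.213] appr [-0.213 -0.006 -0.977]
```

Request:
carry_out:
  rows:
    - [[0, 0, 0, 0, 0, 0.3, 30], [0, 0, 0, 0, 0, 0.5, 30], [0, 0, 0, 0, 0, 0.8, 30], [0, 0, 0, 0, 0, 0.8, 30], [0, 0, 0, 0, 0, 0.8, 30]]

```text
time: 4.75
tool_pos: [0.531, -0.1913, 0.2401]
tool_rot: [-0.703, 0.703, -0.06, -0.088]
contact_force: [1.5, -0.5, -8.1]
gripper_width: 0.545
```

Request:
carry_out:
  rows:
    - [[0, 0, 0, 0, 0, 0.8, 30], [0, 0, 0, 0, 0, 0.5, 30], [0, 0, 0, 0, 0, 0, 30], [0, 0, 0, 0, 0, 0, 30]]

```text
time: 5.15
tool_pos: [0.5313, -0.1916, 0.2911]
tool_rot: [-0.703, 0.704, -0.06, -0.088]
contact_force: [-0.3, -0.3, -8.4]
gripper_width: 0.54
```

Run:
```python
from h import *
rel((.514,.1725,.24),-.057,0)
cv2.imwrite("pics/s3.png",grab_frame("side"))
ov("pics/s3.png","side",(220,90,340,200),6,[],"pics/a.png")
```

```text
t 5.15 turn deg [ -0.27 -11.96  -5.55] shift mm [-17.3 364.1   2.9] F [-0.3 -0.3 -8.4] T [-0.04 -0.38 -0.03] w 46.1
 grasp pt [ 0.5201 -0.1919  0.2383] jaw [ 0.977  0.04  -0.207] appr [-0.207 -0.005 -0.978]
```

View pics/a.png

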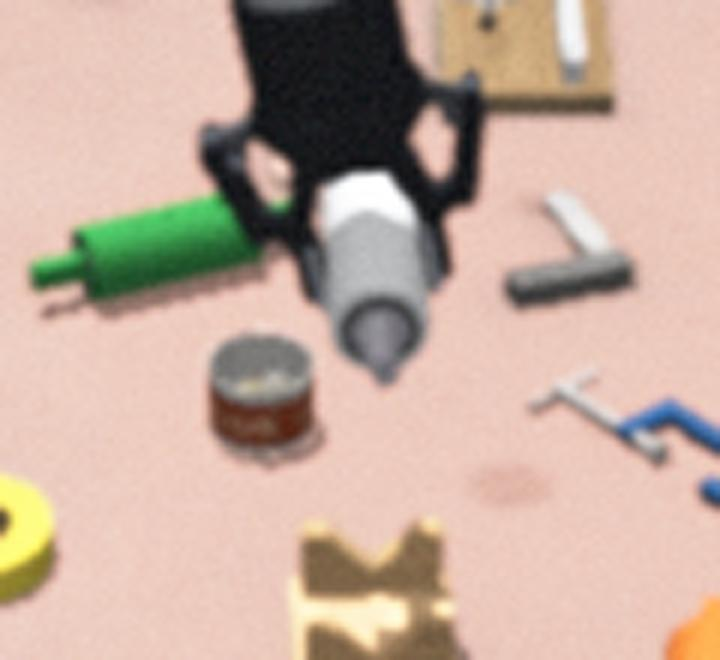

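Run:
```python
from h import *
rel((.514,.1725,.22),-.057,-3)
```

```text
t 5.2 turn deg [ -0.36 -15.08  -5.56] shift mm [-19.7 364.1 -16.1] F [-0.4  0.5 -8.9] T [ 0.01 -0.33  0.06] w 46.4
 grasp pt [ 0.5196 -0.1916  0.2372] jaw [ 0.977  0.04  -0.209] appr [-0.209 -0.004 -0.978]
```

Request:
carry_out:
  rows:
    - [[0, -0.31, -0.115, -0.04, 0.4, 0, 30], [0, -0.31, -0.115, -0.04, 0.76, 0, 30], [0, -0.31, -0.115, -0.04, 0.76, 0, 30], [0, -0.31, -0.115, -0.04, 0.76, 0, 30], [0, -0.31, -0.115, -0.04, 0.76, 0, 30]]

```text
time: 5.7
tool_pos: [0.5224, -0.0524, 0.2902]
tool_rot: [0.707, -0.706, 0.036, 0.036]
contact_force: [0.1, -0.2, -8.0]
gripper_width: 0.543
```

Request:
carry_out:
  rows:
    - [[0, -0.31, -0.115, -0.04, 0.76, 0, 30], [0, -0.31, -0.115, -0.04, 0.76, 0, 30], [0, -0.31, -0.115, -0.04, 0.76, 0, 30], [0, -0.31, -0.115, -0.04, 0.76, 0, 30], [0, -0.31, -0.115, -0.04, 0.76, 0, 30]]

```text
time: 6.2
tool_pos: [0.514, 0.0993, 0.2901]
tool_rot: [0.708, -0.706, 0.013, -0.016]
contact_force: [1.4, 0.5, -7.3]
gripper_width: 0.539
```

Request:
carry_out:
  rows:
    - [[0, -0.31, -0.115, -0.04, 0.76, -0.2, 30], [0, -0.31, -0.115, -0.04, 0.76, -0.2, 30], [0, 0, 0, 0, 0.34, 0, 30], [0, 0, 0, 0, 0, 0, 30], [0, 0, 0, 0, 0, 0, 30]]

```text
time: 6.7
tool_pos: [0.5119, 0.172, 0.2756]
tool_rot: [0.707, -0.706, 0.002, -0.037]
contact_force: [-0.1, 0.0, -7.6]
gripper_width: 0.54
```

Run:
```python
from h import *
rel((.514,.1725,.22),-.057,-3)
cv2.imwrite("pics/s4.png",grab_frame("side"))
cv2.imwrite("pics/t4.png",grab_frame("top"))
g=(.5145,.1725,-.057)
ov("pics/s4.png","side",(210,140,340,330),4,[],"pics/a.png")
ov("pics/t4.png","top",(160,150,300,260),5.5,[],"pics/b.png")
```

```text
t 6.7 turn deg [-0.16 -0.14 -0.08] shift mm [-0.7  0.7 -1.7] F [-0.1  0.  -7.6] T [0.03 0.12 0.02] w 46.1
 grasp pt [0.5146 0.172  0.2217] jaw [ 0.997 -0.056  0.05 ] appr [ 0.05  -0.    -0.999]
```

View pics/a.png

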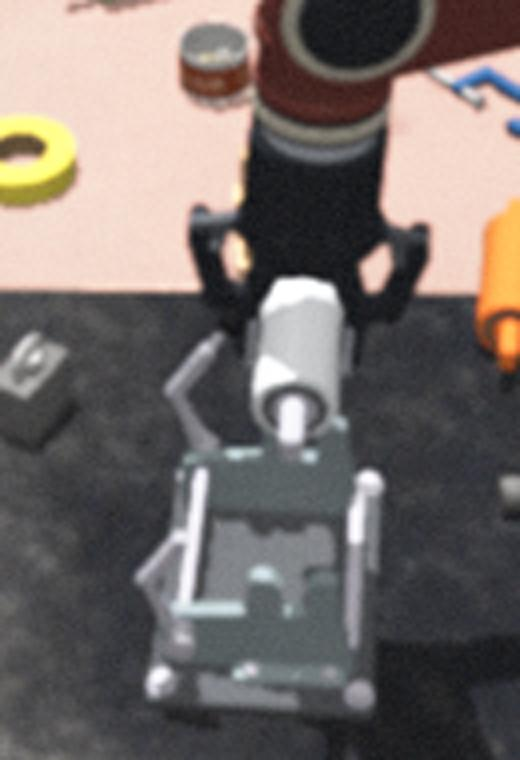

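View pics/b.png

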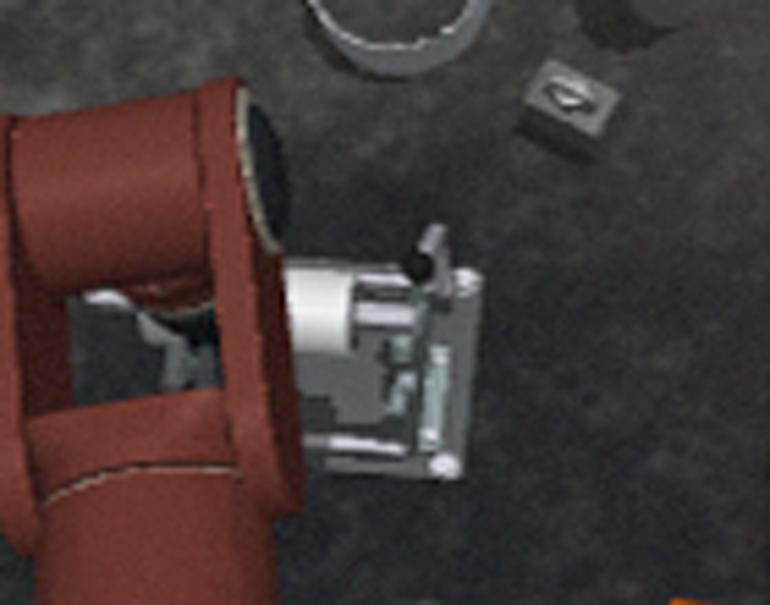

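Run:
```python
from h import *
g=(.5146,.172,-.057)
ov("pics/s4.png","side",(262,205,302,260),13,[],"pics/a.png")
im=cv2.imread("pics/a.png")
ov("pics/s4.png","side",(262,205,302,260),13,[(g,L(.2217))],"pics/b.png")
cv2.imwrite("pics/c.png",cv2.resize(np.hstack([im,cv2.imread("pics/b.png")]),(798,548)))
ov("pics/t4.png","top",(205,190,255,225),14,[(g,L(.2217))],"pics/b.png")
```

```text
(no output)
```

View pics/c.png

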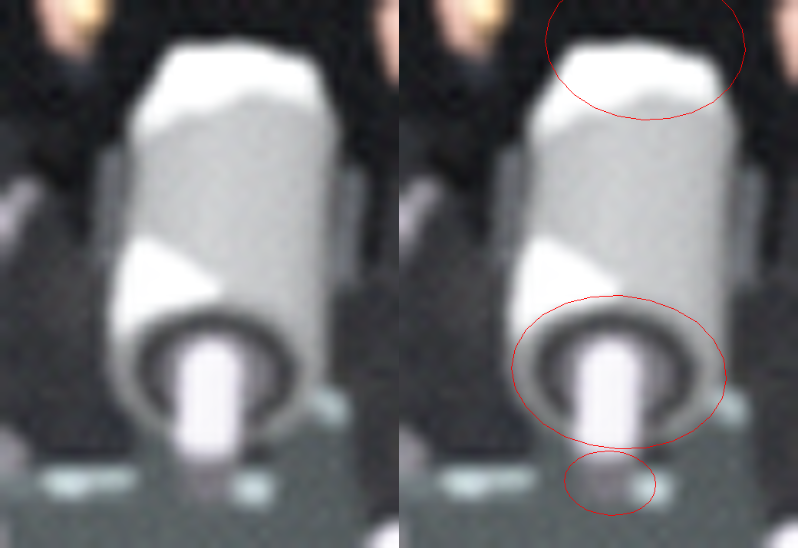

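View pics/b.png

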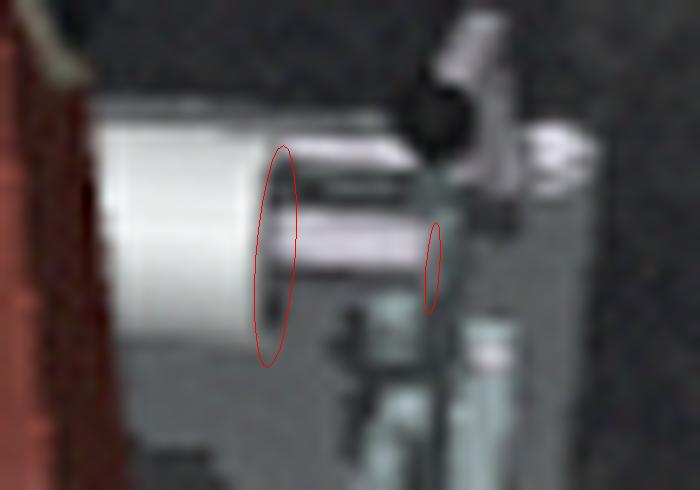

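Request:
carry_out:
  rows:
    - [[0, 0, 0, -0.08, 0.02, -0.5, 30], [0, 0, 0, 0, 0, -0.8, 30], [0, 0, 0, 0, 0, -0.8, 30], [0, 0, 0, 0, 0, -0.5, 30], [0, 0, 0, 0, 0, 0, 30]]

```text
time: 7.3
tool_pos: [0.5069, 0.1714, 0.1685]
tool_rot: [0.707, -0.707, 0.005, -0.036]
contact_force: [-0.3, -0.2, -8.5]
gripper_width: 0.541
```

Run:
```python
from h import *
rel((.511,.1725,.07),-.057,-3)
cv2.imwrite("pics/s5.png",grab_frame("side"))
cv2.imwrite("pics/t5.png",grab_frame("top"))
ov("pics/s5.png","side",(235,215,315,325),5.4,[],"pics/a.png")
ov("pics/t5.png","top",(205,185,265,235),12,[],"pics/b.png")
```

```text
t 7.3 turn deg [-0.12 -0.5   0.05] shift mm [  1.2   1.3 -44.6] F [-0.3 -0.2 -8.5] T [0.   0.19 0.04] w 46.2
 grasp pt [0.5093 0.1713 0.1146] jaw [ 0.997 -0.058  0.044] appr [ 0.044 -0.001 -0.999]
```

View pics/a.png

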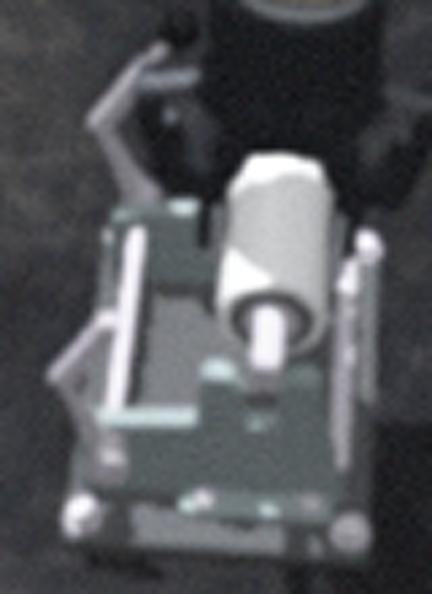

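View pics/b.png

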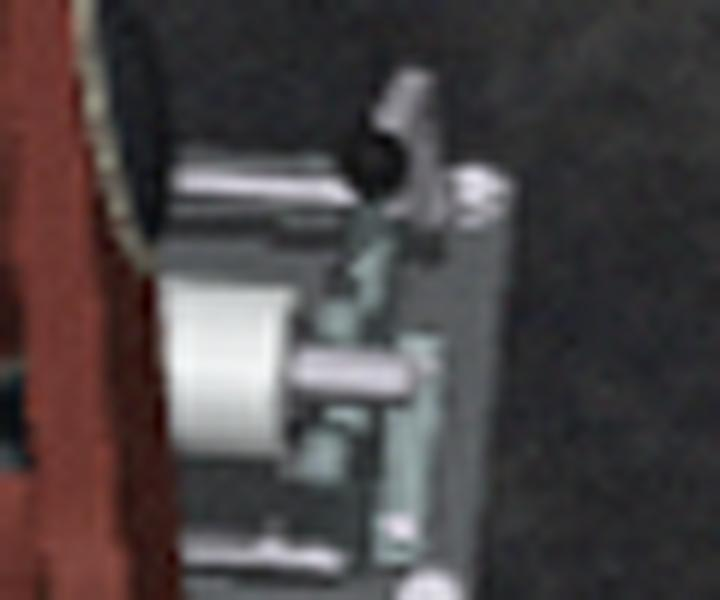

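Request:
carry_out:
  rows:
    - [[0, 0, 0, 0, 0, -0.2, 30], [0, 0, 0, 0, 0, -0.2, 30], [0, 0, 0, 0, 0, -0.1, 30], [0, 0, 0, 0, 0, 0, 30]]

```text
time: 7.8
tool_pos: [0.5088, 0.1728, 0.1519]
tool_rot: [0.707, -0.706, 0.002, -0.038]
contact_force: [-0.7, 0.1, -7.9]
gripper_width: 0.546
```

Run:
```python
from h import *
rel((.511,.1725,.07),-.057,-3)
```

```text
t 7.8 turn deg [-0.21 -0.11 -0.05] shift mm [ -0.6  -0.1 -27.9] F [-0.7  0.1 -7.9] T [-0.02  0.16 -0.05] w 46.6
 grasp pt [0.5115 0.1728 0.0979] jaw [ 0.997 -0.056  0.05 ] appr [ 0.05   0.001 -0.999]
```

Request:
carry_out:
  rows:
    - [[0, 0, 0, 0, 0, -0.1, 30], [0, 0, 0, 0, 0, -0.1, 30], [0, 0, 0, 0, 0, 0, 30]]

```text
time: 8.1
tool_pos: [0.5092, 0.1729, 0.1442]
tool_rot: [0.708, -0.706, 0.002, -0.038]
contact_force: [0.9, 1.3, -8.5]
gripper_width: 0.542
```

Run:
```python
from h import *
rel((.511,.1725,.07),-.057,-3)
```

```text
t 8.1 turn deg [-0.24 -0.02 -0.04] shift mm [ -1.1  -0.3 -20.3] F [ 0.9  1.3 -8.5] T [-0.    0.01 -0.04] w 46.3
 grasp pt [0.512  0.173  0.0903] jaw [ 0.997 -0.056  0.052] appr [ 0.052  0.001 -0.999]
```

Request:
carry_out:
  rows:
    - [[0, 0, 0, 0, 0, -0.08, 30], [0, 0, 0, 0, 0, 0, 30]]

```text
time: 8.3
tool_pos: [0.5092, 0.1729, 0.1412]
tool_rot: [0.707, -0.706, 0.002, -0.038]
contact_force: [-0.4, 1.1, -7.5]
gripper_width: 0.544
```

Request:
carry_out:
  rows:
    - [[0, 0, 0, 0, 0, -0.08, 30], [0, 0, 0, 0, 0, 0, 30]]

```text
time: 8.5
tool_pos: [0.5092, 0.1729, 0.1379]
tool_rot: [0.707, -0.706, 0.002, -0.038]
contact_force: [0.4, 0.6, -7.9]
gripper_width: 0.542
```

Request:
carry_out:
  rows:
    - [[0, 0, 0, 0, 0, -0.08, 30], [0, 0, 0, 0, 0, 0, 30]]

```text
time: 8.7
tool_pos: [0.5092, 0.1729, 0.1347]
tool_rot: [0.707, -0.706, 0.002, -0.038]
contact_force: [0.4, -0.6, -7.8]
gripper_width: 0.544
```

Request:
carry_out:
  rows:
    - [[0, 0, 0, 0, 0, -0.08, 30], [0, 0, 0, 0, 0, 0, 30]]

```text
time: 8.9
tool_pos: [0.5092, 0.1729, 0.1315]
tool_rot: [0.707, -0.706, 0.002, -0.038]
contact_force: [0.3, -0.2, -7.6]
gripper_width: 0.544
```

Run:
```python
from h import *
rel((.511,.1725,.07),-.057,-3)
```

```text
t 8.9 turn deg [-0.23 -0.02 -0.04] shift mm [-1.  -0.2 -7.6] F [ 0.3 -0.2 -7.6] T [ 0.03 -0.04 -0.03] w 46.4
 grasp pt [0.512  0.1729 0.0776] jaw [ 0.997 -0.056  0.052] appr [ 0.052  0.001 -0.999]
```

Request:
carry_out:
  rows:
    - [[0, 0, 0, 0, 0, -0.08, 30], [0, 0, 0, 0, 0, 0, 30]]

```text
time: 9.1
tool_pos: [0.5092, 0.1729, 0.1283]
tool_rot: [0.707, -0.706, 0.002, -0.038]
contact_force: [0.1, 0.3, -7.6]
gripper_width: 0.539
```

Request:
carry_out:
  rows:
    - [[0, 0, 0, 0, 0, -0.06, 30], [0, 0, 0, 0, 0, 0, 30]]

```text
time: 9.3
tool_pos: [0.5092, 0.1729, 0.126]
tool_rot: [0.707, -0.706, 0.002, -0.038]
contact_force: [0.7, -0.0, -6.8]
gripper_width: 0.544
```

Run:
```python
from h import *
rel((.511,.1725,.07),-.057,-3)
cv2.imwrite("pics/s6.png",grab_frame("side"))
ov("pics/s6.png","side",(235,215,315,325),5.4,[],"pics/a.png")
```

```text
t 9.3 turn deg [-0.23 -0.02 -0.04] shift mm [-1.  -0.2 -2.1] F [ 0.7 -0.  -6.8] T [ 0.04 -0.01 -0.08] w 46.4
 grasp pt [0.512  0.1729 0.0721] jaw [ 0.997 -0.056  0.052] appr [ 0.052  0.001 -0.999]
```

View pics/a.png

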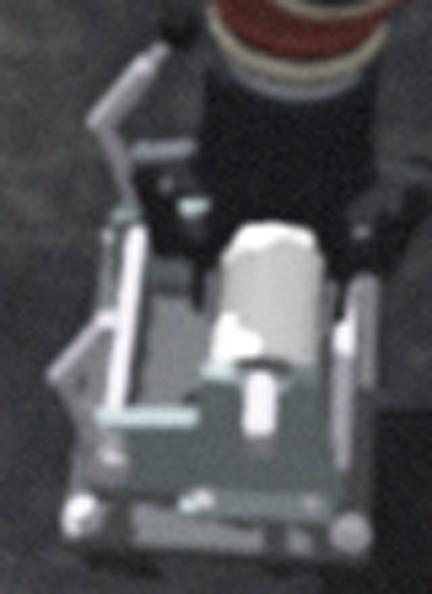

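In the picture the spindle is well down in the near slot (258,405 in the crop). I'll lower to the floor.

Request:
carry_out:
  rows:
    - [[0, 0, 0, 0, 0, -0.05, 30], [0, 0, 0, 0, 0, 0, 30]]

```text
time: 9.55
tool_pos: [0.5092, 0.1729, 0.1241]
tool_rot: [0.707, -0.706, 0.002, -0.038]
contact_force: [0.8, -0.0, -8.5]
gripper_width: 0.542
```

Request:
carry_out:
  rows:
    - [[0, 0, 0, 0, 0, -0.04, 30], [0, 0, 0, 0, 0, 0, 30]]

```text
time: 9.75
tool_pos: [0.5095, 0.1729, 0.1235]
tool_rot: [0.707, -0.706, 0.002, -0.038]
contact_force: [-3.8, -0.6, -0.2]
gripper_width: 0.544
```

Request:
carry_out:
  rows:
    - [[0, 0, 0, 0, 0, -0.03, 30], [0, 0, 0, 0, 0, 0, 30]]

```text
time: 9.95
tool_pos: [0.5095, 0.173, 0.1234]
tool_rot: [0.707, -0.706, 0.002, -0.038]
contact_force: [-7.9, -1.2, 6.8]
gripper_width: 0.544
```

Run:
```python
from h import *
rel((.511,.1725,.07),-.057,-3)
```

```text
t 9.95 turn deg [-0.21 -0.05 -0.05] shift mm [-1.4 -0.3  0.6] F [-7.9 -1.2  6.8] T [-0.31  1.17  0.  ] w 46.5
 grasp pt [0.5123 0.173  0.0694] jaw [ 0.997 -0.056  0.051] appr [ 0.051  0.001 -0.999]
```

Request:
carry_out:
  rows:
    - [[0, 0, 0, 0, 0, 0, 52], [0, 0, 0, 0, 0, 0, 56], [0, 0, 0, 0, 0, 0, 60], [0, 0, 0, 0, 0, 0, 60]]

```text
time: 10.35
tool_pos: [0.5097, 0.173, 0.1219]
tool_rot: [0.708, -0.706, 0.001, -0.039]
contact_force: [-0.0, 0.5, 0.5]
gripper_width: 0.703
```

Run:
```python
from h import *
rel((.511,.1725,.07),-.057,-3)
cv2.imwrite("pics/s7.png",grab_frame("side"))
ov("pics/s7.png","side",(235,215,315,325),5.4,[],"pics/a.png")
```

```text
t 10.35 turn deg [-0.24  0.05 -0.04] shift mm [-1.5 -0.3  2. ] F [-0.   0.5  0.5] T [ 0.03  0.04 -0.04] w 60.1
 grasp pt [0.5126 0.173  0.068 ] jaw [ 0.997 -0.056  0.053] appr [ 0.053  0.001 -0.999]
```

View pics/a.png

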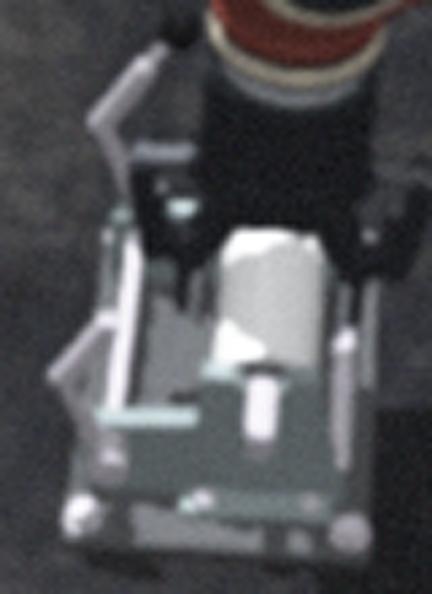

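Request:
carry_out:
  rows:
    - [[0, 0, 0, -0.015, 0, 0.3, 60], [0, 0, 0, -0.03, 0, 0.6, 60], [0, 0, 0, -0.05, 0, 0.9, 60], [0, 0, 0, -0.05, 0, 0.9, 60], [0, 0, 0, -0.05, 0, 0.9, 60]]

```text
time: 10.9
tool_pos: [0.5012, 0.1729, 0.2678]
tool_rot: [0.708, -0.706, 0.001, -0.039]
contact_force: [-0.3, 0.6, -1.0]
gripper_width: 0.705
```

Request:
carry_out:
  rows:
    - [[0, 0, 0, -0.2, 0, 0.9, 40], [0, 0, 0, -0.5, 0, 0.3, 20], [0, 0, 0, -0.5, 0, 0, 0], [0, 0, 0, -0.5, 0, 0, 0], [0, 0, 0, 0, 0, 0, 0]]

```text
time: 11.4
tool_pos: [0.4322, 0.173, 0.3146]
tool_rot: [0.708, -0.705, 0.001, -0.039]
contact_force: [1.0, 0.0, 1.2]
gripper_width: 0.001
```

Run:
```python
from h import *
rel((.511,.1725,.07),-.057,0,0,.073)
cv2.imwrite("pics/s8.png",grab_frame("side"))
cv2.imwrite("pics/t8.png",grab_frame("top"))
ov("pics/s8.png","side",(235,215,315,325),5.4,[],"pics/a.png")
ov("pics/t8.png","top",(170,170,260,245),8,[],"pics/b.png")
print(state()["joint_pos"])
```

```text
t 11.4 turn deg [-0.09  3.09 -0.09] shift mm [  78.8   -0.5 -171.6] F [1.  0.  1.2] T [ 0.02 -0.01  0.  ] w 0.1
 grasp pt [0.4362 0.1732 0.2417] jaw [ 0.997 -0.055  0.054] appr [ 0.054  0.002 -0.999]
[ 0.2245956  -0.37568571  1.97614994 -0.01067178  1.48820838  0.28129646]
```

View pics/a.png

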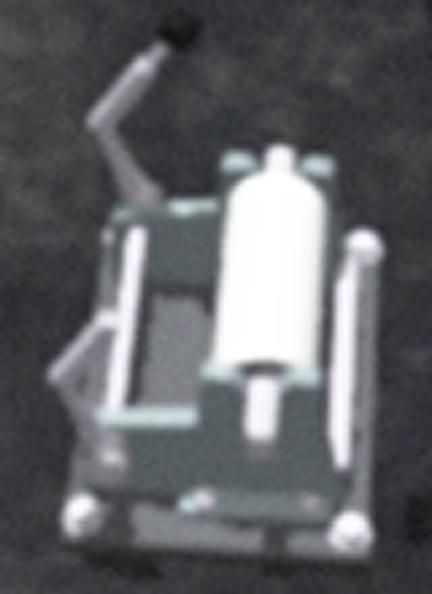

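View pics/b.png

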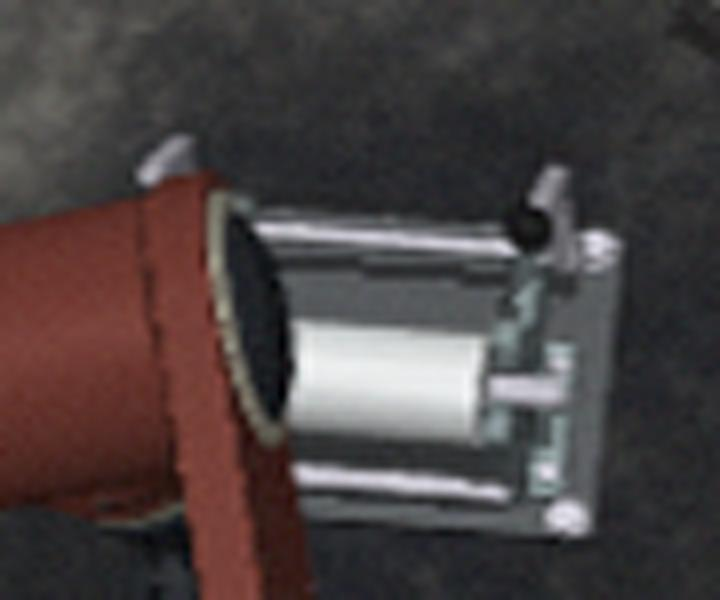

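```bash
cat >> h.py <<'E'
PS=(.5135,.1728,-.057)
def knob(a,ps=PS):
    rx,rz=-.112,.0445
    # opening: raise up and back (toward +x)
    c,s=np.cos(a),np.sin(a)
    # rotate in xz plane clockwise (z toward +x): angle decreases
    x=.068+c*rx+s*rz; z=.070-.027-s*rx+c*rz
    return T(ps,[(x,-.080,z)])[0]
E
python3 - <<'E'
from h import *
u={"top":(235.4-.5,197.6-.5),"side":(267.8-.5,219.7-.5)}
f=lambda a:np.concatenate([proj(n,knob(a[0]))[0]-u[n] for n in u])
r=least_squares(f,[1.05]);print(r.x,f(r.x).round(1),knob(r.x[0]))
g=lambda p:np.concatenate([proj(n,p)[0]-u[n] for n in u])
q=least_squares(g,[.55,.09,.16]);print("tri",q.x,g(q.x).round(1))
for a in(r.x[0],.9,.7,.5,.3,.1,0):print(round(a,2),knob(a).round(4))
E
```

```text
[1.04573348] [ 1.1  0.6 -0.5  0.8] [0.55922424 0.09006076 0.16221915]
tri [0.55846922 0.09313327 0.16787716] [-0.1  0.4 -0.3 -0.1]
1.05 [0.5592 0.0901 0.1622]
0.9 [0.5421 0.091  0.1584]
0.7 [0.5199 0.0923 0.1492]
0.5 [0.5    0.0934 0.1357]
0.3 [0.4831 0.0944 0.1186]
0.1 [0.47   0.0952 0.0985]
0 [0.465  0.0954 0.0875]
```

Run:
```python
from h import *
rel((.605,.0915,.24),-.057,0,0,.073)
```

```text
t 11.5 turn deg [-0.08  3.09 -0.05] shift mm [171.3 -81.4  -1.3] F [ 0.4 -0.6  0.1] T [-0.04  0.01  0.02] w -0.0
 grasp pt [0.4376 0.173  0.2414] jaw [ 0.997 -0.056  0.054] appr [ 0.054  0.001 -0.999]
```

Request:
carry_out:
  rows:
    - [[0, 0.19, 0, 0.6, -0.4, 0, 0], [0, 0.19, 0, 0.9, -0.4, 0, 0], [0, 0.19, 0, 0.9, -0.4, 0, 0], [0, 0.2, 0, 0.9, -0.4, 0, 0], [0, 0, 0, 0.98, -0.44, 0, 0]]

```text
time: 12.0
tool_pos: [0.607, 0.0903, 0.313]
tool_rot: [0.707, -0.706, 0.021, -0.019]
contact_force: [0.6, 0.0, 0.3]
gripper_width: 0.001
```

Request:
carry_out:
  rows:
    - [[0, 0, 0, 0, 0, -0.3, 0], [0, 0, 0, 0, 0, -0.8, 0], [0, 0, 0, 0, 0, -0.8, 0], [0, 0, 0, 0, 0, 0, 0], [0, 0, 0, 0, 0, 0, 0]]

```text
time: 12.5
tool_pos: [0.6045, 0.0913, 0.2369]
tool_rot: [0.707, -0.707, 0.021, -0.019]
contact_force: [-0.2, -0.5, 0.4]
gripper_width: 0.005
```

Run:
```python
from h import *
rel((.5835,.0915,.160),-.057,0,0,.073)
cv2.imwrite("pics/s9.png",grab_frame("side"))
cv2.imwrite("pics/t9.png",grab_frame("top"))
ov("pics/s9.png","side",(215,175,315,285),5.4,[],"pics/a.png")
ov("pics/t9.png","top",(190,160,290,235),7,[],"pics/b.png")
```

```text
t 12.5 turn deg [-0.06 -0.2  -0.04] shift mm [-21.    0.2  -3.9] F [-0.2 -0.5  0.4] T [ 0.02 -0.01  0.04] w 0.5
 grasp pt [0.6042 0.0914 0.1639] jaw [ 0.998 -0.056 -0.004] appr [-0.004  0.001 -1.   ]
```

View pics/a.png

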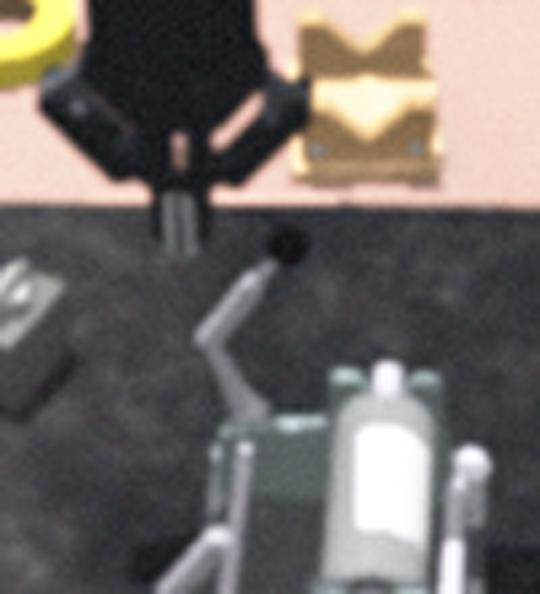

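View pics/b.png

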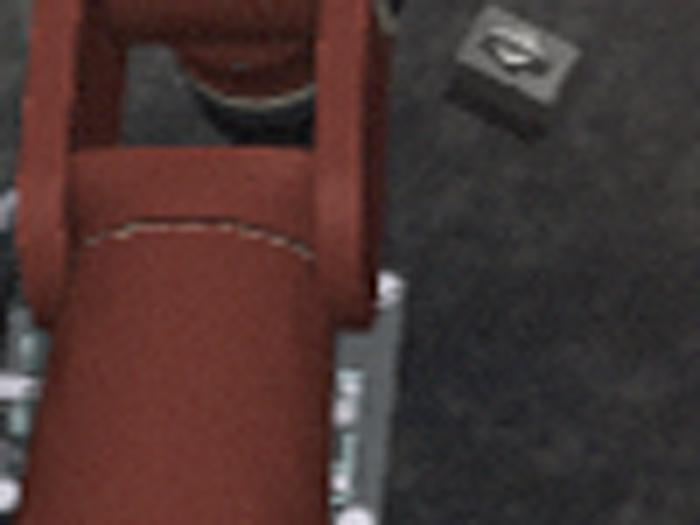

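Request:
carry_out:
  rows:
    - [[0, 0, 0, -0.3, 0, -0.08, 0], [0, 0, 0, -0.3, 0, 0, 0], [0, 0, 0, -0.2, 0, 0, 0], [0, 0, 0, -0.1, 0, 0, 0], [0, 0, 0, 0, 0, 0, 0]]

```text
time: 13.1
tool_pos: [0.5686, 0.0914, 0.2354]
tool_rot: [0.707, -0.706, 0.02, -0.02]
contact_force: [-0.9, 0.3, 0.7]
gripper_width: 0.001
```

Request:
carry_out:
  rows:
    - [[0, 0, 0, -0.3, 0.02, -0.03, 0], [0, 0, 0, 0, 0, 0, 0]]

```text
time: 13.3
tool_pos: [0.5557, 0.0922, 0.2328]
tool_rot: [0.707, -0.706, 0.021, -0.019]
contact_force: [-0.2, 0.2, -0.8]
gripper_width: -0.005
```

Run:
```python
from h import *
rel((.5835,.0915,.160),-.057,0,0,.073)
cv2.imwrite("pics/s10.png",grab_frame("side"))
ov("pics/s10.png","side",(215,175,315,285),5.4,[],"pics/a.png")
```

```text
t 13.3 turn deg [-0.06 -0.15 -0.05] shift mm [27.8 -0.7  0.2] F [-0.2  0.2 -0.8] T [-0.06 -0.02 -0.03] w -0.4
 grasp pt [0.5555 0.0923 0.1598] jaw [ 0.998 -0.056 -0.003] appr [-0.003  0.001 -1.   ]
```

View pics/a.png

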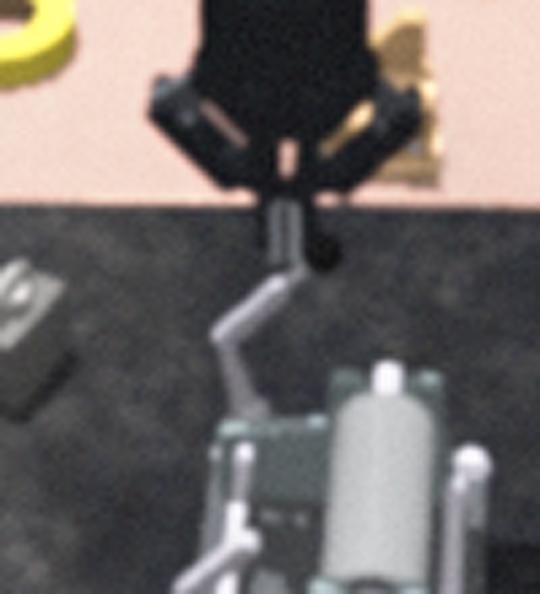

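Request:
carry_out:
  rows:
    - [[0, 0, 0, -0.22, 0.01, -0.08, 0], [0, 0, 0, -0.22, 0.01, -0.1, 0], [0, 0, 0, -0.25, 0.01, -0.15, 0], [0, 0, 0, -0.25, 0.01, -0.18, 0], [0, 0, 0, 0, 0, 0, 0]]

```text
time: 13.85
tool_pos: [0.5168, 0.0938, 0.2106]
tool_rot: [0.707, -0.707, 0.022, -0.018]
contact_force: [-0.7, 0.6, -0.2]
gripper_width: -0.003
```

Run:
```python
from h import *
rel((.5835,.0915,.160),-.057,0,0,.073)
cv2.imwrite("pics/s11.png",grab_frame("side"))
ov("pics/s11.png","side",(215,175,315,285),5.4,[],"pics/a.png")
```

```text
t 13.85 turn deg [-0.06 -0.32 -0.06] shift mm [66.7 -2.3 22.4] F [-0.7  0.6 -0.2] T [-0.03 -0.04  0.03] w -0.3
 grasp pt [0.5164 0.0939 0.1376] jaw [ 0.998 -0.056 -0.006] appr [-0.006  0.001 -1.   ]
```

View pics/a.png

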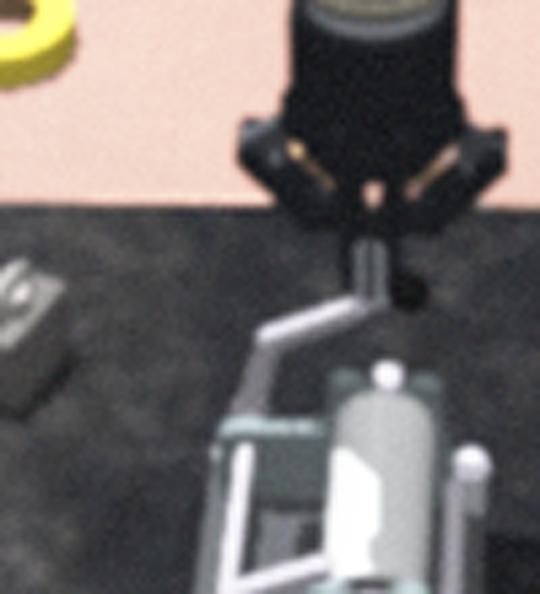

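Request:
carry_out:
  rows:
    - [[0, 0, 0, 0.03, 0, 0.45, 0], [0, 0, 0, -0.38, 0, 0, 0], [0, 0, 0, 0, 0, 0, 0], [0, 0, 0, -0.1, 0.01, -0.25, 0], [0, 0, 0, 0, 0, 0, 0]]

```text
time: 14.4
tool_pos: [0.5, 0.0941, 0.2183]
tool_rot: [0.707, -0.707, 0.022, -0.018]
contact_force: [-0.9, 0.2, -0.2]
gripper_width: -0.003
```

Run:
```python
from h import *
rel((.487,.0945,.1286),-.057,0,0,.073)
cv2.imwrite("pics/s12.png",grab_frame("side"))
ov("pics/s12.png","side",(215,175,315,285),5.4,[],"pics/a.png")
```

```text
t 14.4 turn deg [-0.06 -0.31 -0.04] shift mm [-13.    0.4 -16.7] F [-0.9  0.2 -0.2] T [ 0.02 -0.    0.01] w -0.2
 grasp pt [0.4996 0.0941 0.1453] jaw [ 0.998 -0.056 -0.005] appr [-0.005  0.001 -1.   ]
```

View pics/a.png

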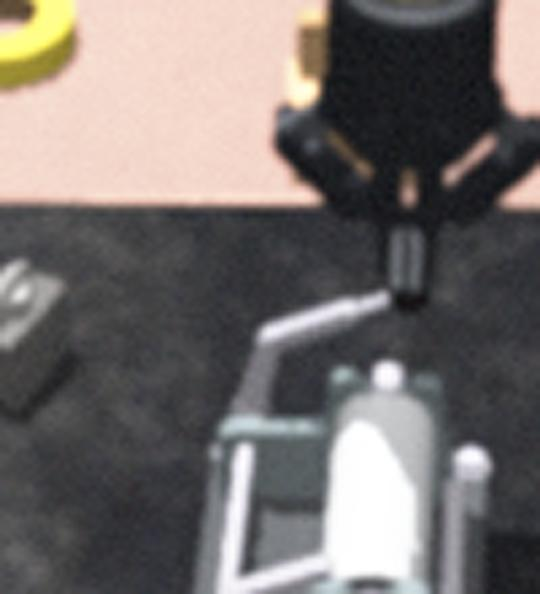

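Request:
carry_out:
  rows:
    - [[0, 0, 0, -0.16, 0.01, -0.2, 0], [0, 0, 0, -0.16, 0.01, -0.22, 0], [0, 0, 0, -0.16, 0.01, -0.24, 0], [0, 0, 0, -0.14, 0.01, -0.24, 0], [0, 0, 0, 0, 0, 0, 0]]

```text
time: 14.95
tool_pos: [0.4748, 0.0957, 0.1825]
tool_rot: [0.707, -0.707, 0.022, -0.018]
contact_force: [0.3, -0.0, 0.1]
gripper_width: -0.002
```

Run:
```python
from h import *
rel((.469,.0955,.0975),-.057,0,0,.073)
cv2.imwrite("pics/s13.png",grab_frame("side"))
ov("pics/s13.png","side",(215,175,315,285),5.4,[],"pics/a.png")
```

```text
t 14.95 turn deg [-0.05 -0.27 -0.05] shift mm [ -5.8  -0.2 -12. ] F [ 0.3 -0.   0.1] T [-0.04 -0.   -0.01] w -0.2
 grasp pt [0.4745 0.0958 0.1095] jaw [ 0.998 -0.056 -0.005] appr [-0.005  0.001 -1.   ]
```

View pics/a.png

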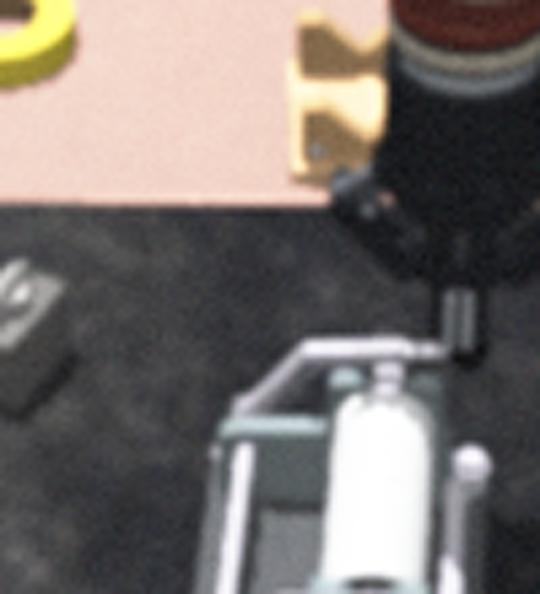

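Nearly shut. Gentle last millimetres until the force rises.

Request:
carry_out:
  rows:
    - [[0, 0, 0, -0.06, 0, -0.12, 0], [0, 0, 0, -0.05, 0, -0.1, 0], [0, 0, 0, 0, 0, 0, 0], [0, 0, 0, 0, 0, 0, 0]]

```text
time: 15.4
tool_pos: [0.4719, 0.0956, 0.1758]
tool_rot: [0.707, -0.707, 0.021, -0.019]
contact_force: [1.1, 1.4, -0.1]
gripper_width: -0.002
```

Request:
carry_out:
  rows:
    - [[0, 0, 0, 0, 0, -0.06, 0], [0, 0, 0, 0, 0, 0, 0]]

```text
time: 15.6
tool_pos: [0.4719, 0.0956, 0.1734]
tool_rot: [0.707, -0.706, 0.021, -0.019]
contact_force: [0.3, 0.4, 0.2]
gripper_width: 0.007
```

Request:
carry_out:
  rows:
    - [[0, 0, 0, 0, 0, -0.06, 0], [0, 0, 0, 0, 0, 0, 0]]

```text
time: 15.8
tool_pos: [0.4718, 0.0957, 0.1708]
tool_rot: [0.707, -0.706, 0.021, -0.019]
contact_force: [1.2, -0.5, 0.3]
gripper_width: 0.001
```

Request:
carry_out:
  rows:
    - [[0, 0, 0, 0, 0, -0.05, 0], [0, 0, 0, 0, 0, 0, 0]]

```text
time: 16.0
tool_pos: [0.4721, 0.0957, 0.1695]
tool_rot: [0.707, -0.706, 0.02, -0.019]
contact_force: [-0.5, -0.4, 2.5]
gripper_width: 0.0
```

Run:
```python
from h import *
rel((.469,.0955,.0975),-.057,0,0,.073)
cv2.imwrite("pics/s14.png",grab_frame("side"))
ov("pics/s14.png","side",(255,195,315,265),8,[],"pics/a.png")
```

```text
t 16.0 turn deg [-0.06 -0.07 -0.04] shift mm [-3.1 -0.2  1. ] F [-0.5 -0.4  2.5] T [-0.03  0.14  0.  ] w 0.0
 grasp pt [0.472  0.0958 0.0965] jaw [ 0.998 -0.056 -0.001] appr [-0.001  0.001 -1.   ]
```

View pics/a.png

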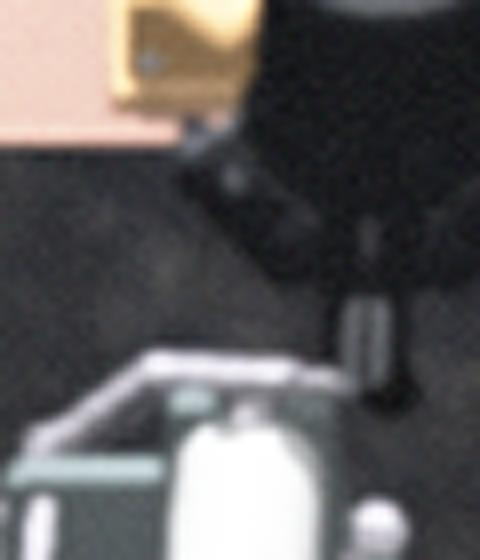

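Request:
carry_out:
  rows:
    - [[0, 0, 0, 0, 0, -0.04, 0], [0, 0, 0, 0, 0, 0, 0]]

```text
time: 16.25
tool_pos: [0.4723, 0.0957, 0.169]
tool_rot: [0.707, -0.707, 0.02, -0.019]
contact_force: [-3.9, 0.3, 8.5]
gripper_width: -0.002
```

Request:
carry_out:
  rows:
    - [[0, 0, 0, 0, 0, -0.02, 0], [0, 0, 0, 0, 0, 0, 0]]

```text
time: 16.45
tool_pos: [0.4724, 0.0957, 0.1688]
tool_rot: [0.707, -0.707, 0.02, -0.019]
contact_force: [-6.2, -0.4, 12.6]
gripper_width: 0.001
```

Request:
carry_out:
  rows:
    - [[0, 0, 0, 0, 0, 0.2, 0], [0, 0, 0, 0, 0, 0.8, 0], [0, 0, 0, 0, 0, 0.9, 0], [0, 0, 0, -0.5, -0.3, 0.9, 0], [0, 0, 0, -0.9, -0.9, 0, 0]]

```text
time: 16.95
tool_pos: [0.419, 0.0488, 0.2851]
tool_rot: [0.707, -0.707, 0.015, -0.022]
contact_force: [0.2, -2.2, 0.9]
gripper_width: -0.002
```

Request:
carry_out:
  rows:
    - [[0, 0, 0, -0.3, -0.9, 0.3, 0], [0, 0, 0, 0, -0.9, 0.3, 0], [0, 0, 0, 0, -0.9, 0, 0], [0, 0, 0, 0, -0.9, 0, 0], [0, 0, 0, 0, 0, 0, 0]]

```text
time: 17.45
tool_pos: [0.4042, -0.0986, 0.3026]
tool_rot: [-0.707, 0.707, -0.023, 0.021]
contact_force: [-0.2, 0.9, 0.6]
gripper_width: 0.004
```

Run:
```python
from h import *
rel((.469,.0955,.0975),-.057,0,0,.073)
cv2.imwrite("pics/s15.png",grab_frame("side"))
cv2.imwrite("pics/t15.png",grab_frame("top"))
ov("pics/s15.png","side",(235,215,315,325),5.4,[],"pics/a.png")
ov("pics/t15.png","top",(170,170,260,245),8,[],"pics/b.png")
def angles(n):pass
for a in(0,.05,.1,.2):print(a,(proj("side",knob(a))[0]).round(1),proj("top",knob(a))[0].round(1))
```

```text
t 17.45 turn deg [ 0.01 -0.1   0.28] shift mm [  64.8  194.1 -132.1] F [-0.2  0.9  0.6] T [ 0.02  0.01 -0.04] w 0.3
 grasp pt [ 0.4041 -0.0987  0.2296] jaw [ 0.998 -0.062 -0.002] appr [-0.002 -0.    -1.   ]
0 [303.1 242.9] [235.8 230.9]
0.05 [302.3 241.4] [235.7 229.9]
0.1 [301.3 239.8] [235.6 228.9]
0.2 [299.1 236.8] [235.4 226.5]
```

View pics/a.png

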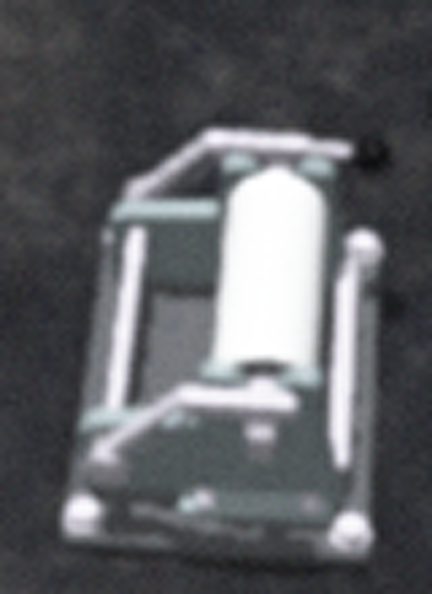

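View pics/b.png

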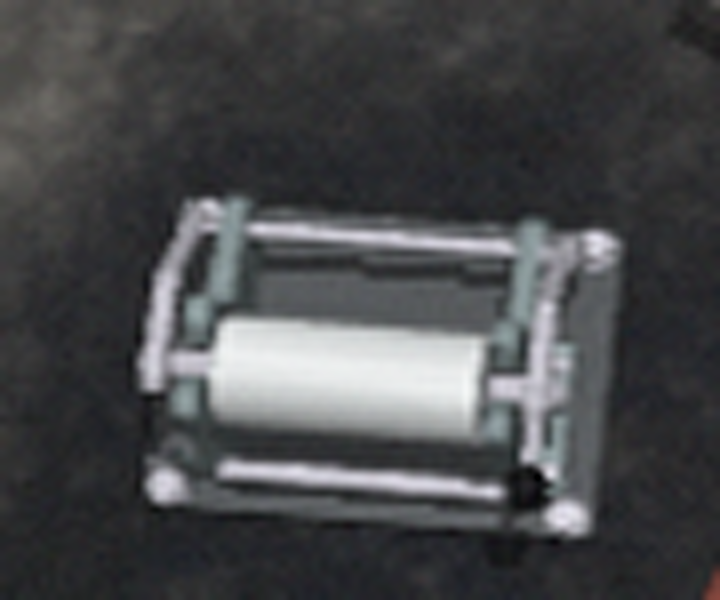

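The knob sits at side (303.4,242.6) and top (235.4,230.4), which matches the shut angle (predicted 303.1,242.9 and 235.8,230.9). Both arms cross the spindle ends, and the robot is clear.

```bash
python3 -c "
from plant import *
print(state()['time'],state()['contact_force'].round(1)); print(job_done())"
```

```text
17.55 [ 0.7  0.3 -0. ]
the job is handed in; nothing more can be done
None
```

The roller is home in the stand, released, and the keeper is shut over both spindle ends. I handed the job in at 17.55 s with the robot clear of everything; the hand-in gives no verdict.

- **Roller:** I gripped the aluminium roller in its rest and turned its top about 15° towards the robot, as judged from how the flats looked in the pictures. The spindle then slid into both slots with no side force. It met the floor at 69.5 mm, against the 70 mm expected, and I let go.
- **Keeper:** I pushed the knob round with the closed fingertips until it met a firm stop at 12.6 N.
- **Last checks:** In both cameras the knob is within about 0.5 px of its shut position. The pictures also show both arms across the spindle ends and the roller level.
- **Disagreements:** The two cameras differed by about 2 mm on the stand and by more, about 3 mm, on the held roller, so I shifted the roller 3 mm before lowering. At the keeper's stop the fingertips read 95.8 mm, 1.7 mm lower than I had calculated for the shut knob. No check failed.

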